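Pack the marker and prove the case's catch

TASK

Lay the marker pen flat in either of the two long side compartments of the open tool case, swing the lid down, and press the lid until its spring catch snaps. Then tug the lid's lift handle up to check the catch: if the lid gives, press it down harder and tug again, until the handle stretches up clearly on its spring for a moment while the lid stays shut. Let go, leaving the case shut and caught, and do not disturb the sanding block or the spray can.

Things in the scene. Friction and masses are not known exactly. Their poses are not given: they have to be found in the camera images.
- tool_case: Black tool case, 185 x 270 x 63 mm shut, fixed. Origin: centre of its underside, on the table; x from the front (side facing the robot) to the hinge side, y to its left, z up. Rims 40 mm high. Two dividers 30 mm high at y = -45 and +45 mm part off a long compartment at each side. A spring catch sits inside the middle of the front wall; the yellow clasps do not move.
- left_bay (a point): Centre of the floor of the left side compartment, which is 163 mm long (along x), 86 mm wide; floor 4 mm above the table, outer wall 40 mm, divider 30 mm high. Axes as the case.
- right_bay (a point): Centre of the floor of the right side compartment, which is 163 mm long (along x), 86 mm wide; floor 4 mm above the table, outer wall 40 mm, divider 30 mm high. Axes as the case.
- tool_case_lid (a joint): Lid angle, rad: 0 shut, 1.745 fully open. Lid 170 x 270 x 22 mm, 0.25 kg. It starts near upright (1.55 to 1.73), held by hinge friction, free edge some 205 mm up. Pushed forward past about 0.85 it falls by itself in some 2 s (damped) and rests on the catch, NOT caught, at about 0.05 to 0.09, looking nearly shut. Caught it reads under 0.015, tugged or not.
- lid_hinge (a point): Middle of the lid's hinge line, along the case's y axis, 40 mm above the table and 90 mm behind the case's centre.
- handle_grip (a point): Centre of the lid handle's rubber grip: bar 14 mm thick, 52 mm long, along the case's y; posts 72 mm apart; 36 mm above the lid's outer face, 142 mm from the hinge line, near the free edge (98 mm above the table when shut; behind the lid when open). Axes as the case when shut. Pushing down on it presses the lid; the catch snaps at 4 to 13 N, varying from start to start.
- lift_handle (a joint): How far the handle is pulled out of the lid on its return spring, m: 0 home, 0.009 end of travel; 1600 N/m, so 5 mm takes about 9 N. Tugged some 8 mm up, a caught lid stays and the handle comes out 6 mm or more; an uncaught lid comes up with it, past 0.08 rad, and the handle comes out less than 4 mm.
- pen_center (a point): Centre of the marker pen (white, black cap; 135 mm long, 16 mm thick, 20 g), half-way up, 8 mm above the table as it lies. Its length runs along its y axis. It starts lying on the table to the left or right of the case.
- sanding_block: Bystander: dark sanding block with red-brown top, 62 x 115 x 31 mm, on the other side of the case from the pen. Origin: centre of its underside, length along y. Leave it.
- spray_can: Bystander: upright aerosol can, 67 mm across, 205 mm high, at the back left. Origin: centre of its underside.

How it is judged:
On the way, in this order (a step that is already met when the one before it is completed fails the run):
1. the pen lies flat in a side compartment, let go, with the lid still open ((y of pen_center in the frame of left_bay between -0.043 and 0.043 m or y of pen_center in the frame of right_bay between -0.043 and 0.043 m) and x of pen_center in the frame of left_bay between -0.08 and 0.083 m and height (world z) of pen_center below 0.02 m and contact force between marker_pen and the fingers below 0.1 N and value of joint tool_case_lid above 0.8 rad), for 0.2 s.
2. the lid is down (value of joint tool_case_lid below 0.12 rad), for 0.1 s.
3. the handle is tugged 4 mm out or more (some 7 N) for 0.3 s while the lid stays caught (under 0.02 rad) (value of joint lift_handle above 0.004 m and value of joint tool_case_lid below 0.02 rad), for 0.3 s.
At the end, for the whole second after the job is handed in: The pen lies flat in one of the two side compartments (its centre under 20 mm above the table), the lid is shut and caught (under 0.02 rad), and the lift handle has gone home (within 1.5 mm) (value of joint tool_case_lid below 0.02 rad and value of joint lift_handle below 0.0015 m and (y of pen_center in the frame of left_bay between -0.043 and 0.043 m or y of pen_center in the frame of right_bay between -0.043 and 0.043 m) and x of pen_center in the frame of left_bay between -0.08 and 0.083 m and height (world z) of pen_center below 0.02 m); the robot touches nothing.
It fails at once if the sanding block is shifted by more than 30 mm (distance of sanding_block from where it was at the start of the episode above 0.03 m).
It fails at once if the spray can is shifted by more than 30 mm or knocked over (distance of spray_can from where it was at the start of the episode above 0.03 m or angle between spray_can's own z axis and vertical above 0.5 rad).
It also fails if it takes over 72 s, if anything falls off the work surface, if the arm or the gripper's body presses on something with over 40 N, if the wrist force passes 120 N, or if a joint passes its speed limit or range.

ROBOT

A 6-joint arm with a two-finger parallel gripper is mounted at the origin on a cart in front of the work surface, level with it; the furniture and walls round the work are solid. World frame = base frame: x ahead of the robot, y to its left, z up, the work surface at z = 0. Lengths are in m, angles in rad, forces in N, time in s.
With the tool pointing down it reaches from about 0.325 to 0.775 m from the base axis. Payload 5.5 kg.
Tool frame: the origin (TCP) lies at the very end of the fingers, on their centre line; the grasp point (between the pads) lies arm.grasp_offset behind it (arm.grasp_offset is the distance from the TCP to the grasp point, in m); z points along the fingers, x is the direction in which the jaws open and shut, and the axes are right-handed (so a half turn about z gives the same grasp; the last joint's range is limited). The gripper opens to 88 mm and grips with 3 to 60 N. Pads are 20 mm wide; open, the fingers measure 115 mm over their backs; the gripper's body (75 mm by 178 mm) begins 61 mm behind the grasp point.
Start: joints at [1.117, 0.091, 1.231, -0, 1.82, -0.057], TCP at [0.232, 0.553, 0.223] pointing down, gripper open.
Joint ranges: [-2.87, 2.87], [-0.86, 2.18], [0.17, 2.46], [-1.51, 4.65], [0.06, 2.69], [-2.65, 2.65]. Speed limits (rad/s): [2.57, 2.57, 3.01, 3.14, 3.14, 3.14].

INTERFACE

Orientations are given as a rotation vector (axis times angle).
In Python, from cell import arm, cams, ticket gives the robot as it stands.
- The arm moves only by the tool apply_moves, never from a script. Its argument "steps" is a list of rows, each a list of 3 entries, a list of its own where there are three numbers: the shift along the world's x, y, z as a fraction of full scale, then the turn about the world's z as a fraction of full scale, then the gripper command: -1 is fully open, 1 is shut, values between are in proportion. A call has exactly 8 rows; each row is the pose to reach, as a shift and turn from the pose commanded when the call began, turning the shorter way round; what a row does not reach only later rows make up. Full scale, the value 1, is 0.25 m for a shift and pi rad for a turn. A row lasts 1/10 s, in which the tool goes at most 50 mm and 8.59 degrees, less where a joint would pass 70% of its speed; a pose out of reach is approached as far as the arm can. A call with a number of a shift or a turn outside -1 to 1 is refused whole. A call with a gripper value outside its range is refused whole. The fingers move at their own pace and stop on an object; "newtons" is the grip in N (left out, the last holds). Time passes only in rows, so rows that repeat a pose let the fingers close, or fill a call up. It gives the time, the measured TCP pose, the force and the opening at its end, in the units of the state.
- arm.state(): the state, without advancing time (a new reading comes with each control period).
- cams.read_camera(name): name is "scene" or "top"; returns (picture, depth): 480x640x3 uint8, red, green, blue; 480x640 float32, m along the optical axis (not along the pixel's ray), 0 where there is no reading.
- cams.camera_info(name): a dict with "fx", "fy", "cx", "cy" (pixels), "rvec" (rotation vector, rad) and "tvec" (3), from world to camera coordinates, as OpenCV has them. Camera axes: x right, y down, z forward; pixel columns grow to the right and rows downward; lengths in m; the calibration is good to about 2 mm. A picture is of the moment at which its call begins. camera_info takes no time and is no camera call.
- ticket.finish_job(): hands the job in, once; it reports no verdict.
The state is a dict: "clock": time; "joints": joint angles; "qd": joint speeds; "effort": joint torques, N m; "eef_pos": TCP position; "tool_rot": TCP orientation; "ft_force": force on the tool from outside, world axes, zero at the start; "moment": the same for the moment, N m; "gripper_width": finger opening in m.
Only numpy, scipy, OpenCV 4.12 (cv2) and the standard library are available. Lean on these libraries where they do the work, as an engineer would, in place of code of your own. Each camera call takes 0.05 s, during which the arm holds its last target.

## Working session

There is one attempt and no reset: what is moved stays moved. The work goes in short steps, Python scripts to look and compute and a tool call to move; the robot and the scene stay as the last step left them, time stands still between calls to the robot, and variables do not carry over. Pictures are saved under pics/ and viewed, and the job is handed in when it is done.

Besides the shell and the picture viewer there is one more tool, called after "Request:" as name(argument=value, ...), one argument or row to a line, values as JSON. apply_moves: Moves the arm, as the interface text tells. Its arguments: {"type":"object","properties":{"steps":{"type":"array","items":{"type":"array"}},"newtons":{"type":"number"}},"required":["steps"]}

```bash
mkdir -p pics
cat > look.py <<'E'
import sys,cv2
from cell import arm,cams
n=sys.argv[1]
import numpy as np
for c in sys.argv[2:]:
    p,d=cams.read_camera(c)
    cv2.imwrite(f'pics/{n}_{c}.png',p[:,:,::-1]); np.save(f'pics/{n}_{c}.npy',d)
    i=cams.camera_info(c); print(c,{k:np.round(v,4).tolist() for k,v in i.items()})
s=arm.state(); print({k:np.round(v,4).tolist() for k,v in s.items()}, arm.grasp_offset)
E
python3 look.py a scene top
```

```text
scene {'fx': 485.5343, 'fy': 485.5343, 'cx': 312.7416, 'cy': 246.913, 'rvec': [2.0423, -0.5014, 0.327], 'tvec': [-0.4987, 0.2012, 1.0643]}
top {'fx': 519.3801, 'fy': 519.3801, 'cx': 319.7115, 'cy': 246.4506, 'rvec': [2.1848, -2.1226, 0.1534], 'tvec': [-0.0312, 0.5893, 1.2253]}
{'clock': 0.1, 'joints': [1.1173, 0.0918, 1.2317, 0.0, 1.8198, -0.0567], 'qd': [-0.0003, -0.0002, -0.0021, -0.0006, -0.0003, 0.0015], 'effort': [0.0017, -44.7859, -40.7568, 0.0699, 0.0286, -0.0001], 'eef_pos': [0.2318, 0.5532, 0.2216], 'tool_rot': [2.615, 1.7396, -0.0024], 'ft_force': [0.9756, 0.6804, -0.4229], 'moment': [0.0055, -0.0505, -0.023], 'gripper_width': 0.0876} 0.0187
```

View pics/a_scene.png

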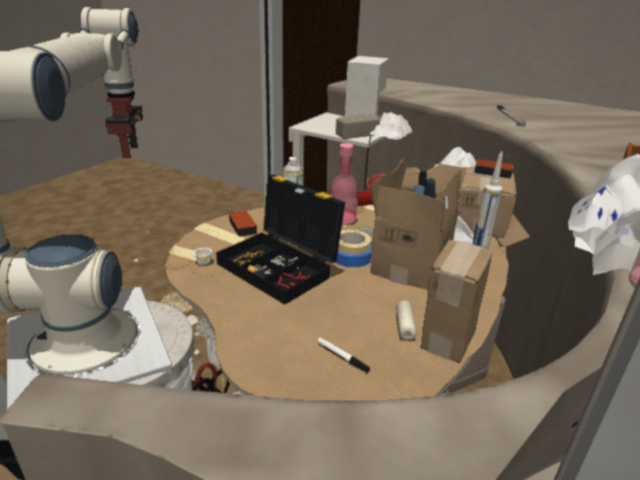

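View pics/a_top.png

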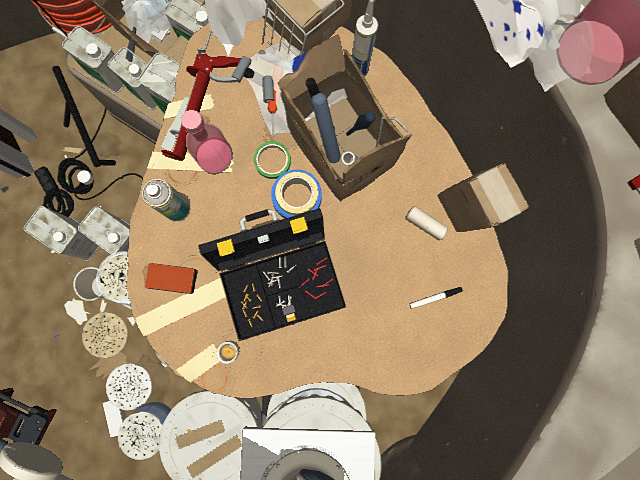

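The top view shows the case at about (283,290), with its lid standing at (262,240). The pen is to the right at (436,297), the sanding block at (170,278) and the can at (165,200). Next I'll measure these.

```bash
cat > geo.py <<'E'
import numpy as np,cv2
from cell import cams
def cam(n):
    i=cams.camera_info(n);R,_=cv2.Rodrigues(np.array(i['rvec'],float));t=np.array(i['tvec'],float)
    return i,R,t
def onplane(n,px,z):
    i,R,t=cam(n);px=np.atleast_2d(px).astype(float)
    d=np.c_[(px[:,0]-i['cx'])/i['fx'],(px[:,1]-i['cy'])/i['fy'],np.ones(len(px))]@R
    c=-R.T@t
    return c+d*((z-c[2])/d[:,2])[:,None]
def cloud(n,D):
    i,R,t=cam(n);v,u=np.mgrid[:480,:640]
    P=np.stack([(u-i['cx'])/i['fx']*D,(v-i['cy'])/i['fy']*D,D],-1)
    return (P-t)@R
def proj(n,X):
    i,R,t=cam(n);q=np.atleast_2d(X)@R.T+t
    return np.c_[q[:,0]/q[:,2]*i['fx']+i['cx'],q[:,1]/q[:,2]*i['fy']+i['cy']]
E
python3 - <<'E'
from geo import *
im=cv2.imread('pics/a_top.png');D=np.load('pics/a_top.npy');P=cloud('top',D)
print('table z',np.median(P[320:350,380:480,2]))
hsv=cv2.cvtColor(im,cv2.COLOR_BGR2HSV)
m=np.zeros((480,640),np.uint8);roi=(slice(280,315),slice(400,472))
s=hsv[roi]
m[roi]=(((s[...,1]<60)|(s[...,2]<70))*255)
n,l,st,ce=cv2.connectedComponentsWithStats(m);k=1+np.argmax(st[1:,4]);ys,xs=np.where(l==k)
print('pen px',len(xs),xs.min(),xs.max(),ys.min(),ys.max())
W=onplane('top',np.c_[xs,ys],0.010)[:,:2]
(c,sz,a)=cv2.minAreaRect((W*1000).astype(np.float32));print('pen',c,sz,a, W.mean(0))
v=np.linalg.svd(W-W.mean(0))[2][0];print('dir',v,np.arctan2(v[1],v[0]))
# black rim at z~0.04 and lid
B=(hsv[...,2]<110)
sel=(abs(P[...,2]-0.04)<0.005);sel[:, :200]=0;sel[:,370:]=0;sel[:220]=0;sel[350:]=0
o=im.copy();o[sel]=(0,0,255)
ys,xs=np.where(sel);Q=P[ys,xs,:2]
print(len(xs))
sel2=(P[...,2]>0.19)&(P[...,2]<0.23);sel2[:, :195]=0;sel2[:,335:]=0;sel2[:200]=0;sel2[280:]=0
o[sel2]=(0,255,0)
cv2.imwrite('pics/m1.png',cv2.resize(o[190:350,120:360],None,fx=3.2,fy=3.2,interpolation=0))
for (u,v) in [(240,338),(345,306),(225,245),(300,225),(190,278),(165,190),(265,218),(240,225)]:print((u,v),P[v,u].round(3))
cv2.imwrite('pics/z1.png',cv2.resize(im[190:350,120:360],None,fx=3.2,fy=3.2,interpolation=2))
E
```

```text
table z -0.0004941391118245456
pen px 315 410 461 287 307
pen (476.5021667480469, -304.10797119140625) (15.423334121704102, 134.0286102294922) 19.82001495361328 [ 0.47650579 -0.30375503]
dir [-0.33933179  0.94066675] 1.9170027736262842
950
(240, 338) [0.364 0.173 0.012]
(345, 306) [ 0.448 -0.079  0.04 ]
(225, 245) [0.563 0.185 0.215]
(300, 225) [0.609 0.029 0.222]
(190, 278) [0.504 0.298 0.033]
(165, 190) [0.686 0.329 0.181]
(265, 218) [ 0.665  0.126 -0.003]
(240, 225) [0.613 0.162 0.176]
```

View pics/m1.png

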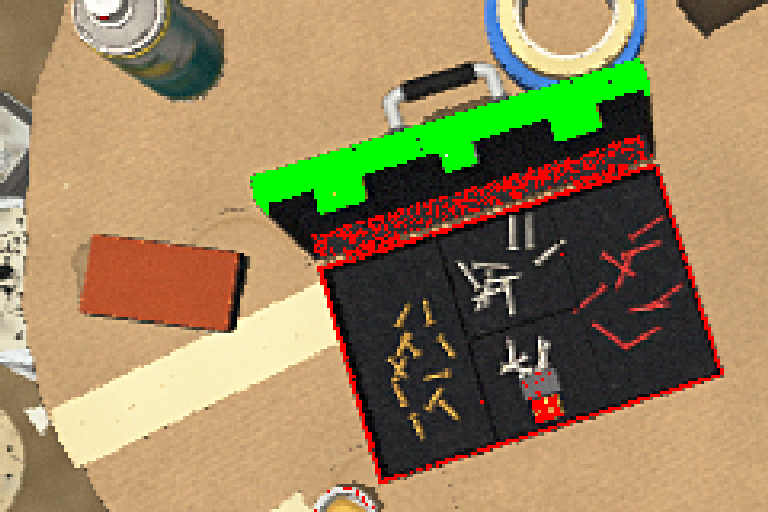

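View pics/z1.png

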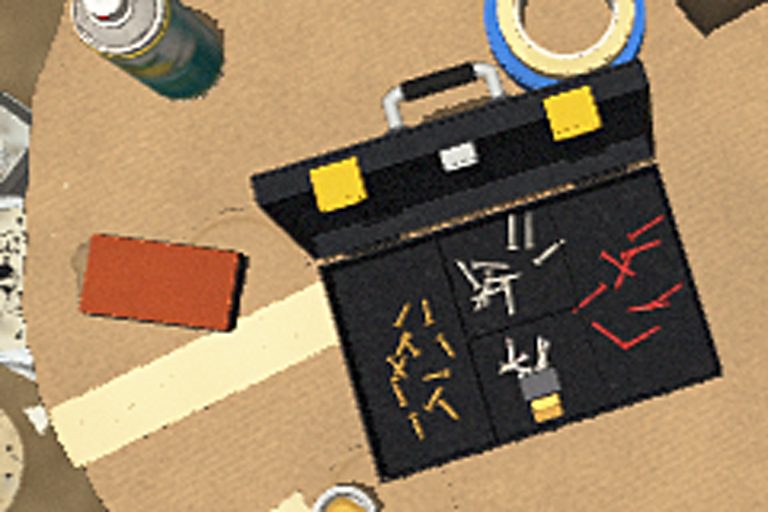

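The zoom shows the rim corners at (380,480), (720,374), (657,165) and (321,268) in zoomed pixels, with the handle standing up behind the lid at about (440,78).

```bash
cat > case.py <<'E'
from geo import *
z=np.array([[381,481],[721,375],[658,166],[321,268]])/3.2+[120,190]-0.3
W=onplane('top',z,0.04)
(c,sz,a)=cv2.minAreaRect((W[:,:2]*1000).astype(np.float32))
yd=(W[0]-W[1]+W[3]-W[2])[:2];yd/=np.linalg.norm(yd);xd=np.array([yd[1],-yd[0]])
O=W[:,:2].mean(0); th=np.arctan2(xd[1],xd[0])
def loc2w(p):p=np.atleast_2d(p);return np.c_[O+p[:,:1]*xd+p[:,1:2]*yd,p[:,2]]
E
python3 - <<'E'
from case import *
print(W.round(4),c,sz,a);print('O',O,'th',th,np.degrees(th))
print(np.c_[(W[:,:2]-O)@xd,(W[:,:2]-O)@yd].round(4))
for y in(.09,-.09):print(loc2w([0,y,.004]))
print('hinge',loc2w([.09,0,.04]),'handle shut',loc2w([.09-.142,0,.098]))
# lid/handle cloud in case frame
P=cloud('top',np.load('pics/a_top.npy'));q=np.stack([(P[...,:2]-O)@xd,(P[...,:2]-O)@yd,P[...,2]],-1)
for n,u,v in [('lid top R',315,220),('lidtop mid',260,232),('lidtop L',205,246),('grip',257,215),('grip2',257,214),('latch',263,239)]:print(n,q[v,u].round(3))
m=(q[...,2]>.1)&(abs(q[...,1])<.14)&(q[...,0]>0)&(q[...,0]<.2)
for lo in np.arange(.1,.26,.01):
    k=m&(q[...,2]>lo)&(q[...,2]<lo+.01)
    if k.sum():print(lo.round(2),k.sum(),np.percentile(q[k][:,0],[1,20,50,80,99]).round(3))
P=cloud('scene',np.load('pics/a_scene.npy'));q=np.stack([(P[...,:2]-O)@xd,(P[...,:2]-O)@yd,P[...,2]],-1)
m=(abs(q[...,1])<.12)&(q[...,0]>0.03)&(q[...,0]<.2)
print('scene lid')
for lo in np.arange(.06,.26,.02):
    k=m&(q[...,2]>lo)&(q[...,2]<lo+.01)
    if k.sum():print(lo.round(2),k.sum(),np.percentile(q[k][:,0],[1,20,50,80,99]).round(3))
E
```

```text
[[ 0.3601  0.1717  0.04  ]
 [ 0.4454 -0.079   0.04  ]
 [ 0.6024 -0.0275  0.04  ]
 [ 0.5171  0.2247  0.04  ]] (481.2300720214844, 72.07421112060547) (165.70950317382812, 266.33734130859375) 18.68329620361328
O [0.4812404  0.07246542] th 0.32710267123088554 18.741602528985073
[[-0.0829  0.1329]
 [-0.0826 -0.1319]
 [ 0.0826 -0.1336]
 [ 0.0829  0.1327]]
[[0.45232334 0.15769337 0.004     ]]
[[ 0.51015746 -0.01276253  0.004     ]]
hinge [[0.56646835 0.10138248 0.04      ]] handle shut [[0.43199758 0.05575778 0.098     ]]
lid top R [ 0.122 -0.119  0.147]
lidtop mid [0.12  0.003 0.207]
lidtop L [0.125 0.121 0.211]
grip [0.163 0.    0.181]
grip2 [ 0.166 -0.     0.179]
latch [0.104 0.001 0.206]
0.1 103 [0.098 0.115 0.116 0.117 0.118]
0.11 113 [0.1   0.117 0.118 0.118 0.12 ]
0.12 107 [0.101 0.118 0.119 0.12  0.121]
0.13 111 [0.102 0.119 0.12  0.121 0.122]
0.14 124 [0.103 0.121 0.122 0.122 0.123]
0.15 27 [0.105 0.111 0.122 0.122 0.123]
0.16 13 [0.105 0.107 0.112 0.143 0.171]
0.17 215 [0.108 0.154 0.161 0.166 0.172]
0.18 87 [0.109 0.141 0.159 0.165 0.169]
0.19 6 [0.109 0.11  0.111 0.113 0.113]
0.2 569 [0.099 0.116 0.126 0.131 0.134]
0.21 871 [0.096 0.112 0.118 0.125 0.132]
0.22 123 [0.093 0.095 0.099 0.108 0.121]
scene lid
0.06 232 [0.104 0.108 0.11  0.112 0.179]
0.08 213 [0.108 0.111 0.112 0.114 0.116]
0.1 221 [0.111 0.113 0.115 0.117 0.119]
0.12 218 [0.113 0.116 0.118 0.119 0.121]
0.14 223 [0.116 0.118 0.12  0.122 0.125]
0.16 235 [0.118 0.121 0.123 0.124 0.128]
0.18 231 [0.121 0.124 0.125 0.127 0.13 ]
0.2 90 [0.096 0.104 0.116 0.129 0.132]
0.22 39 [0.089 0.092 0.095 0.098 0.104]
```

Measured so far:

| Item | World position (m) | Yaw / angle (rad) |
|---|---|---|
| Pen centre | (0.4765, -0.304) | long axis 1.917 |
| Case centre | (0.481, 0.0725) | 0.327 |
| Right bay centre | (0.510, -0.013) | – |
| Lid | – | about 1.71 |

Next I fly over to the pen, turning the jaws by about -0.828 rad on the way.

Request:
apply_moves(
  steps=[
    [[0.03,-0.12,0],-0.015,-1],
    [[0.06,-0.25,0],-0.03,-1],
    [[0.1,-0.38,0],-0.05,-1],
    [[0.13,-0.5,0],-0.065,-1],
    [[0.16,-0.63,0],-0.08,-1],
    [[0.2,-0.75,0],-0.1,-1],
    [[0.22,-0.88,0],-0.115,-1],
    [[0.25,-1,0],-0.13,-1],
  ],
)

```text
clock: 0.9
eef_pos: [0.2942, 0.302, 0.2222]
tool_rot: [2.915, 1.171, -0.001]
ft_force: [0.8, 0.1, 0.5]
gripper_width: 0.088
```

Request:
apply_moves(
  steps=[
    [[0.03,-0.12,0],-0.015,-1],
    [[0.06,-0.25,0],-0.03,-1],
    [[0.1,-0.38,0],-0.05,-1],
    [[0.13,-0.5,0],-0.065,-1],
    [[0.16,-0.63,0],-0.08,-1],
    [[0.2,-0.75,0],-0.1,-1],
    [[0.22,-0.88,0],-0.115,-1],
    [[0.25,-1,0],-0.13,-1],
  ],
)

```text
clock: 1.7
eef_pos: [0.3567, 0.052, 0.2224]
tool_rot: [3.092, 0.555, -0.0]
ft_force: [-0.1, 0.3, -0.2]
gripper_width: 0.0879
```

Request:
apply_moves(
  steps=[
    [[0.03,-0.12,0],0,-1],
    [[0.06,-0.25,0],0,-1],
    [[0.1,-0.38,0],0,-1],
    [[0.13,-0.5,0],0,-1],
    [[0.16,-0.63,0],0,-1],
    [[0.2,-0.75,0],0,-1],
    [[0.22,-0.88,0],0,-1],
    [[0.25,-1,0],0,-1],
  ],
)

```text
clock: 2.5
eef_pos: [0.4192, -0.1981, 0.2222]
tool_rot: [-3.091, -0.557, 0.001]
ft_force: [0.3, -0.4, 0.5]
gripper_width: 0.0881
```

Request:
apply_moves(
  steps=[
    [[0.06,-0.106,-0.05],0,-1],
    [[0.12,-0.212,-0.12],0,-1],
    [[0.18,-0.318,-0.24],-0.003,-1],
    [[0.23,-0.424,-0.36],-0.003,-1],
    [[0.23,-0.424,-0.5],-0.003,-1],
    [[0.23,-0.424,-0.64],-0.003,-1],
    [[0.23,-0.424,-0.64],-0.003,-1],
    [[0.23,-0.424,-0.64],-0.003,-1],
  ],
)

```text
clock: 3.3
eef_pos: [0.4765, -0.3023, 0.0625]
tool_rot: [-3.093, -0.543, 0.002]
ft_force: [-0.4, 0.2, 1.0]
gripper_width: 0.0879
```

```bash
python3 look.py b scene top | tail -1; python3 -c "
import cv2
a=cv2.imread('pics/b_top.png')[230:350,350:510];b=cv2.imread('pics/b_scene.png')[280:400,270:430]
import numpy as np
cv2.imwrite('pics/b2.png',cv2.resize(np.hstack([a,b]),None,fx=2.5,fy=2.5))"
```

```text
{'clock': 3.4, 'joints': [-0.6254, 0.0232, 1.5802, 0.0, 1.5346, -0.9734], 'qd': [0.0001, -0.0088, -0.0085, 0.0007, -0.0032, -0.0005], 'effort': [-0.0687, -39.3738, -38.4481, 0.0236, 0.0983, -0.0003], 'eef_pos': [0.4779, -0.3032, 0.0653], 'tool_rot': [3.0916, 0.5434, 0.0041], 'ft_force': [0.025, 0.2029, -0.1707], 'moment': [-0.0642, 0.036, -0.0126], 'gripper_width': 0.0875} 0.0187
```

View pics/b2.png

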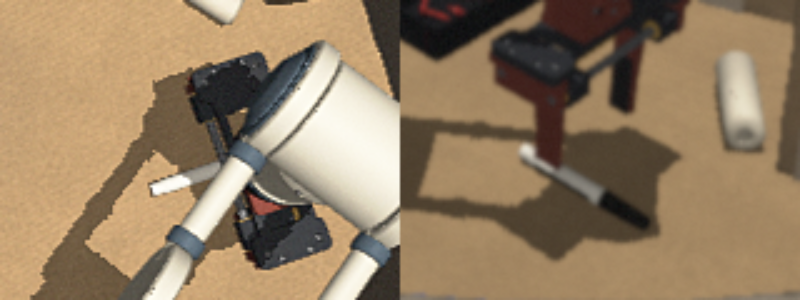

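The crops show the open jaws straddling the pen at its middle, square to its length. Now I lower and grip.

Request:
apply_moves(
  steps=[
    [[0,0,-0.08],0,-1],
    [[0,0,-0.16],0,-1],
    [[0,0,-0.2],0,-1],
    [[0,0,-0.23],0,-1],
    [[0,0,-0.23],0,-1],
    [[0,0,-0.23],0,0.3],
    [[0,0,-0.23],0,1],
    [[0,0,-0.23],0,1],
  ],
  newtons=25,
)

```text
clock: 4.2
eef_pos: [0.4773, -0.3029, 0.006]
tool_rot: [3.093, 0.543, 0.002]
ft_force: [0.1, 0.5, 0.4]
gripper_width: 0.0672
```

Request:
apply_moves(
  steps=[
    [[0,0,0],0,1],
    [[0,0,0],0,1],
    [[0,0,0],0,1],
    [[0,0,0],0,1],
    [[0,0,0.1],0,1],
    [[0,0,0.2],0,1],
    [[0,0,0.35],0,1],
    [[0,0,0.5],0,1],
  ],
)

```text
clock: 5.0
eef_pos: [0.4765, -0.3023, 0.1308]
tool_rot: [-3.093, -0.543, 0.002]
ft_force: [1.6, -0.7, 0.1]
gripper_width: 0.0034
```

The opening is only 3.4 mm, so I look to see where the pen is.

```bash
python3 look.py c scene top | tail -1; python3 -c "
import cv2
a=cv2.imread('pics/c_top.png')[230:350,350:510];b=cv2.imread('pics/c_scene.png')[280:400,270:430]
import numpy as np
cv2.imwrite('pics/c2.png',cv2.resize(np.hstack([a,b]),None,fx=2.5,fy=2.5))"
```

```text
{'clock': 5.1, 'joints': [-0.6256, -0.0065, 1.482, 0.0, 1.6554, -0.9734], 'qd': [0.0008, 0.035, 0.0827, -0.0009, -0.0562, 0.0011], 'effort': [-0.0311, -37.8496, -38.4351, 0.0226, 0.6947, -0.0018], 'eef_pos': [0.4791, -0.3042, 0.1371], 'tool_rot': [3.0867, 0.5422, 0.0117], 'ft_force': [0.495, -0.2053, 0.5264], 'moment': [-0.0558, 0.0371, -0.0115], 'gripper_width': 0.0006} 0.0187
```

View pics/c2.png

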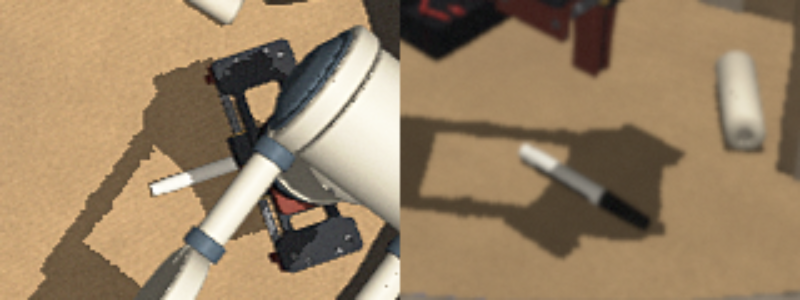

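The pen has not moved. The fingers close at only about 70 mm/s, and I lifted before they reached it. I reopen, go down again and wait longer.

Request:
apply_moves(
  steps=[
    [[0,0,0],0,0],
    [[0,0,0],0,0],
    [[0,0,0],0,0],
    [[0,0,0],0,0],
    [[0,0,0],0,0],
    [[0,0,0],0,0],
    [[0,0,-0.1],0,0],
    [[0,0,-0.2],0,0],
  ],
)

```text
clock: 5.9
eef_pos: [0.4775, -0.303, 0.0806]
tool_rot: [3.092, 0.543, 0.003]
ft_force: [-0.8, -0.7, -0.8]
gripper_width: 0.0442
```

Request:
apply_moves(
  steps=[
    [[0,0,-0.1],0,0],
    [[0,0,-0.2],0,0],
    [[0,0,-0.26],0,0],
    [[0,0,-0.305],0,0],
    [[0,0,-0.305],0,0],
    [[0,0,-0.305],0,0],
    [[0,0,-0.305],0,1],
    [[0,0,-0.305],0,1],
  ],
)

```text
clock: 6.7
eef_pos: [0.4775, -0.3031, 0.0052]
tool_rot: [3.093, 0.543, 0.002]
ft_force: [-0.4, -0.0, 1.5]
gripper_width: 0.0312
```

Request:
apply_moves(
  steps=[
    [[0,0,0],0,1],
    [[0,0,0],0,1],
    [[0,0,0],0,1],
    [[0,0,0],0,1],
    [[0,0,0],0,1],
    [[0,0,0],0,1],
    [[0,0,0],0,1],
    [[0,0,0],0,1],
  ],
)

```text
clock: 7.5
eef_pos: [0.4771, -0.3027, 0.0043]
tool_rot: [3.094, 0.543, 0.001]
ft_force: [-0.8, 0.2, 4.8]
gripper_width: 0.0149
```

Pen gripped, with the opening at 14.9 mm. Now I lift it, turn it by about +1.55 rad and carry it over the right bay.

Request:
apply_moves(
  steps=[
    [[0,0,0.1],0,1],
    [[0,0,0.25],0,1],
    [[0,0.05,0.4],0.04,1],
    [[0,0.1,0.5],0.08,1],
    [[0,0.2,0.5],0.12,1],
    [[0,0.3,0.5],0.16,1],
    [[0,0.4,0.5],0.2,1],
    [[0,0.5,0.5],0.24,1],
  ],
)

```text
clock: 8.3
eef_pos: [0.4764, -0.1765, 0.1279]
tool_rot: [-2.672, -1.65, 0.001]
ft_force: [-0.1, 0.4, -0.2]
gripper_width: 0.015
```

Request:
apply_moves(
  steps=[
    [[0,0,0],0.04,1],
    [[0,0.05,0],0.08,1],
    [[0.02,0.1,0],0.12,1],
    [[0.05,0.2,0],0.16,1],
    [[0.08,0.3,0],0.2,1],
    [[0.1,0.45,0],0.24,1],
    [[0.13,0.6,0],0.254,1],
    [[0.13,0.66,0],0.254,1],
  ],
)

```text
clock: 9.1
eef_pos: [0.5093, -0.0099, 0.1278]
tool_rot: [-1.823, -2.557, -0.0]
ft_force: [0.4, -0.1, -0.4]
gripper_width: 0.0147
```

```bash
python3 look.py d scene top | tail -1; python3 -c "
import cv2
a=cv2.imread('pics/d_top.png')[200:360,200:400];b=cv2.imread('pics/d_scene.png')[160:320,200:400]
import numpy as np
cv2.imwrite('pics/d2.png',cv2.resize(np.hstack([a,b]),None,fx=2,fy=2))"
```

```text
{'clock': 9.2, 'joints': [-0.0887, -0.1517, 1.6356, 0.0001, 1.6591, -1.9905], 'qd': [-0.0508, -0.0015, -0.0037, -0.0239, -0.0026, -0.031], 'effort': [1.4257, -34.124, -40.7538, 0.2386, 0.0701, 0.3014], 'eef_pos': [0.509, -0.0111, 0.1281], 'tool_rot': [-1.8243, -2.556, 0.0011], 'ft_force': [-0.3488, -0.9785, -0.279], 'moment': [0.0789, 0.0102, -0.0236], 'gripper_width': 0.0149} 0.0187
```

View pics/d2.png

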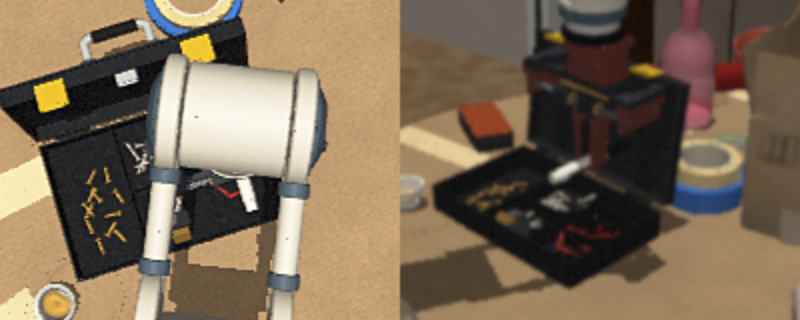

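The pen hangs in line over the right bay; its white end shows at (246,190) in the left crop. Now I lower it and release with only a small opening.

Request:
apply_moves(
  steps=[
    [[0,0,-0.1],0,1],
    [[0,-0.01,-0.2],0,1],
    [[0,-0.01,-0.3],0,1],
    [[0,-0.01,-0.38],0,1],
    [[0,-0.01,-0.43],0,1],
    [[0,-0.01,-0.46],0,1],
    [[0,-0.01,-0.47],0,1],
    [[0,-0.01,-0.47],0,1],
  ],
)

```text
clock: 10.0
eef_pos: [0.5097, -0.0155, 0.0118]
tool_rot: [1.828, 2.554, 0.0]
ft_force: [0.1, -0.2, -0.5]
gripper_width: 0.0148
```

Request:
apply_moves(
  steps=[
    [[0,0,0],0,0.3],
    [[0,0,0],0,0.3],
    [[0,0,0],0,0.3],
    [[0,0,0],0,0.3],
    [[0,0,0],0,0.3],
    [[0,0,0.1],0,0.3],
    [[0,0,0.2],0,0.3],
    [[0,0,0.35],0,0.3],
  ],
)

```text
clock: 10.8
eef_pos: [0.5081, -0.015, 0.0978]
tool_rot: [-1.826, -2.552, 0.003]
ft_force: [0.7, -0.3, -0.2]
gripper_width: 0.0304
```

Request:
apply_moves(
  steps=[
    [[0,0,0.1],0,0.3],
    [[0,0,0.2],0,0.3],
    [[0,0,0.3],0,0.3],
    [[0,-0.1,0.4],0,0.3],
    [[0,-0.25,0.5],0,0.3],
    [[0,-0.4,0.6],0,0.3],
    [[0,-0.6,0.7],0,0.3],
    [[0,-0.75,0.7],0,0.3],
  ],
)

```text
clock: 11.6
eef_pos: [0.5099, -0.2045, 0.2779]
tool_rot: [1.824, 2.551, 0.002]
ft_force: [0.6, 0.4, 0.6]
gripper_width: 0.0307
```

```bash
python3 look.py e scene top | tail -1; python3 -c "
import cv2
a=cv2.imread('pics/e_top.png')[200:360,200:400];b=cv2.imread('pics/e_scene.png')[160:320,200:400]
import numpy as np
cv2.imwrite('pics/e2.png',cv2.resize(np.hstack([a,b]),None,fx=2,fy=2))"
```

```text
{'clock': 11.7, 'joints': [-0.4473, -0.0293, 1.2619, -0.0017, 1.9079, -2.342], 'qd': [0.0708, -0.0198, 0.0534, 0.0451, 0.0128, 0.0655], 'effort': [-1.4835, -40.0099, -42.3151, -0.4088, -0.0896, -0.6392], 'eef_pos': [0.509, -0.2071, 0.2742], 'tool_rot': [1.8342, 2.5489, -0.0021], 'ft_force': [-0.762, 0.6646, -0.9313], 'moment': [0.0634, 0.0172, 0.0432], 'gripper_width': 0.0304} 0.0187
```

View pics/e2.png

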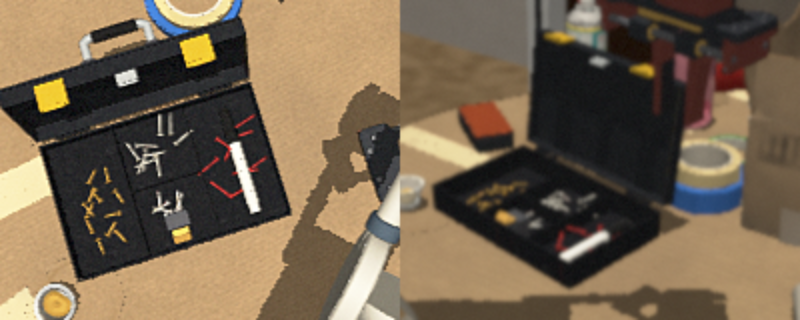

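The pen lies flat in the right bay: its white body runs from (233,142) to (255,213) in the left crop. Next I check for clearance behind the lid.

Run:
```python
from case import *
H={}
for f in('a','e'):
  for n in('top','scene'):
    D=np.load(f'pics/{f}_{n}.npy');P=cloud(n,D)[D>0];q=np.c_[(P[:,:2]-O)@xd,(P[:,:2]-O)@yd,P[:,2]]
    q=q[(q[:,2]<.35)]
    for i,x in enumerate(np.arange(.1,.4,.03)):
      for j,y in enumerate(np.arange(-.3,.2,.04)):
        k=(q[:,0]>=x)&(q[:,0]<x+.03)&(q[:,1]>=y)&(q[:,1]<y+.04)
        if f=='a' and k.sum()>2:H[i,j]=max(H.get((i,j),0),np.sort(q[k,2])[-2])
print('cols y',np.arange(-.3,.2,.04).round(2))
for i,x in enumerate(np.arange(.1,.4,.03)):print(round(x,2),[round(float(H.get((i,j),-1)),2) for j in range(13)])
for p in [(.19,-.09,.17),(.13,-.09,.17),(-.03,-.09,.17)]:print(p,loc2w(p))
```

```text
cols y [-0.3  -0.26 -0.22 -0.18 -0.14 -0.1  -0.06 -0.02  0.02  0.06  0.1   0.14
  0.18]
0.1 [0.01, 0.01, 0.01, 0.01, 0.22, 0.22, 0.22, 0.22, 0.22, 0.22, 0.22, 0.01, 0.04]
0.13 [0.01, 0.01, 0.01, 0.01, 0.21, 0.21, 0.21, 0.21, 0.21, 0.21, 0.21, 0.01, 0.01]
0.16 [0.2, 0.26, 0.26, 0.26, 0.07, 0.07, 0.18, 0.18, 0.18, 0.0, 0.01, 0.01, 0.01]
0.19 [0.26, 0.26, 0.26, 0.26, 0.06, 0.06, 0.07, 0.01, 0.0, 0.01, 0.01, 0.01, 0.01]
0.22 [-1.0, 0.22, 0.21, 0.26, 0.06, 0.06, 0.06, 0.01, 0.01, 0.01, 0.01, 0.01, 0.17]
0.25 [0.28, 0.11, 0.03, 0.26, 0.06, 0.06, 0.04, 0.01, 0.01, 0.01, 0.01, 0.18, 0.21]
0.28 [0.28, 0.1, 0.1, 0.26, 0.03, 0.04, 0.02, 0.01, 0.0, 0.01, 0.01, 0.19, 0.21]
0.31 [0.11, 0.15, 0.17, 0.25, 0.13, 0.01, 0.02, 0.01, 0.13, 0.13, 0.01, 0.01, 0.17]
0.34 [0.26, 0.2, 0.21, 0.26, 0.26, 0.02, 0.02, 0.01, 0.26, 0.26, 0.14, 0.01, 0.01]
0.37 [0.26, 0.01, 0.24, 0.19, 0.27, 0.02, 0.02, 0.01, 0.26, 0.26, 0.15, 0.06, 0.01]
0.4 [0.26, 0.2, 0.24, 0.23, 0.23, 0.04, 0.01, 0.01, 0.15, 0.26, 0.14, 0.06, 0.06]
(0.19, -0.09, 0.17) [[0.69008313 0.0482846  0.17      ]]
(0.13, -0.09, 0.17) [[0.6332645  0.02900656 0.17      ]]
(-0.03, -0.09, 0.17) [[ 0.48174814 -0.02240155  0.17      ]]
```

A box about 0.26 m tall stands on the right, behind the lid, so I will push the lid from its left half (case y about +0.075). I close the fingers and fly over.

Request:
apply_moves(
  steps=[
    [[0.02,0.12,0.04],0,1],
    [[0.05,0.25,0.05],0,1],
    [[0.07,0.38,0.05],0,1],
    [[0.1,0.5,0.05],0,1],
    [[0.12,0.63,0.05],0,1],
    [[0.15,0.75,0.05],0,1],
    [[0.17,0.88,0.05],0,1],
    [[0.2,1.0,0.05],0,1],
  ],
)

```text
clock: 12.5
eef_pos: [0.5589, 0.0498, 0.2862]
tool_rot: [-1.826, -2.556, -0.0]
ft_force: [0.2, -0.2, 0.1]
gripper_width: 0.0005
```

Request:
apply_moves(
  steps=[
    [[0.06,0.12,0],0,1],
    [[0.12,0.25,0],0,1],
    [[0.18,0.38,0],0,1],
    [[0.24,0.5,0],0,1],
    [[0.26,0.61,0],0,1],
    [[0.26,0.61,0],0,1],
    [[0.26,0.61,0],0,1],
    [[0.26,0.61,0],0,1],
  ],
)

```text
clock: 13.3
eef_pos: [0.6241, 0.1994, 0.2865]
tool_rot: [1.828, 2.555, -0.0]
ft_force: [-0.3, 0.3, 0.2]
gripper_width: 0.0001
```

```bash
python3 look.py f top scene| tail -1; python3 -c "
import cv2
a=cv2.imread('pics/f_top.png')[140:300,140:340];b=cv2.imread('pics/f_scene.png')[120:280,200:400]
import numpy as np
cv2.imwrite('pics/f2.png',cv2.resize(np.hstack([a,b]),None,fx=2,fy=2))"
```

```text
{'clock': 13.4, 'joints': [0.2567, 0.272, 0.9134, -0.0002, 1.9556, -1.6419], 'qd': [-0.0046, -0.0012, -0.0024, 0.0031, -0.0009, -0.0007], 'effort': [0.3817, -51.1225, -39.6447, 0.0011, 0.0634, -0.0016], 'eef_pos': [0.6242, 0.1989, 0.2869], 'tool_rot': [1.8291, 2.5536, 0.0005], 'ft_force': [-0.8389, -0.7763, 0.4155], 'moment': [0.0203, -0.0298, -0.0283], 'gripper_width': 0.0003} 0.0187
```

View pics/f2.png

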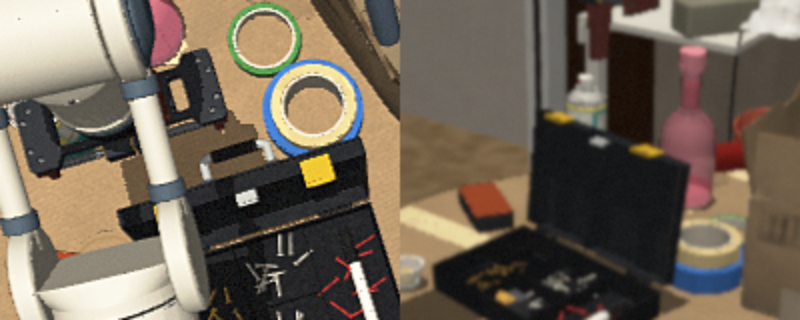

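The gripper hovers behind the lid's left half, clear of the handle, which shows at (235,155) in the left crop. I descend to z of about 0.18.

Request:
apply_moves(
  steps=[
    [[0,0,-0.06],0,1],
    [[0,0,-0.12],0,1],
    [[0,0,-0.18],0,1],
    [[0,0,-0.24],0,1],
    [[0,0,-0.3],0,1],
    [[0,0,-0.36],0,1],
    [[0,0,-0.42],0,1],
    [[0,0,-0.42],0,1],
  ],
)

```text
clock: 14.2
eef_pos: [0.6234, 0.1992, 0.1783]
tool_rot: [-1.827, -2.552, 0.005]
ft_force: [-0.5, 0.1, -0.4]
gripper_width: 0.0005
```

Request:
apply_moves(
  steps=[
    [[-0.05,-0.017,0],0,1],
    [[-0.1,-0.034,0],0,1],
    [[-0.15,-0.051,0],0,1],
    [[-0.2,-0.068,0],0,1],
    [[-0.25,-0.085,0],0,1],
    [[-0.3,-0.102,0],0,1],
    [[-0.35,-0.119,-0.01],0,1],
    [[-0.4,-0.136,-0.02],0,1],
  ],
)

```text
clock: 15.0
eef_pos: [0.525, 0.1659, 0.1785]
tool_rot: [1.826, 2.553, 0.006]
ft_force: [1.3, 0.4, 3.1]
gripper_width: 0.0002
```

Request:
apply_moves(
  steps=[
    [[-0.05,-0.017,-0.01],0,1],
    [[-0.1,-0.034,-0.02],0,1],
    [[-0.15,-0.051,-0.03],0,1],
    [[-0.2,-0.068,-0.04],0,1],
    [[-0.23,-0.078,-0.04],0,1],
    [[-0.26,-0.088,-0.04],0,1],
    [[-0.29,-0.098,-0.04],0,1],
    [[-0.32,-0.109,-0.04],0,1],
  ],
)

```text
clock: 15.8
eef_pos: [0.444, 0.1385, 0.1667]
tool_rot: [1.828, 2.555, 0.0]
ft_force: [0.8, -0.2, -0.4]
gripper_width: 0.0003
```

```bash
python3 look.py g top scene| tail -1; python3 -c "
import cv2
a=cv2.imread('pics/g_top.png')[190:350,180:380];b=cv2.imread('pics/g_scene.png')[140:300,180:380]
import numpy as np
cv2.imwrite('pics/g2.png',cv2.resize(np.hstack([a,b]),None,fx=2,fy=2))"
```

```text
{'clock': 15.9, 'joints': [0.2292, -0.2808, 1.6784, -0.0001, 1.7437, -1.6705], 'qd': [0.0009, 0.0204, -0.0136, 0.0013, -0.0129, 0.0015], 'effort': [-0.0177, -29.0081, -40.4087, -0.0337, 0.2032, -0.0203], 'eef_pos': [0.4438, 0.1384, 0.1666], 'tool_rot': [1.8277, 2.5549, 0.0002], 'ft_force': [0.6395, -0.4311, -0.3162], 'moment': [0.0393, -0.0084, -0.0316], 'gripper_width': 0.0002} 0.0187
```

View pics/g2.png

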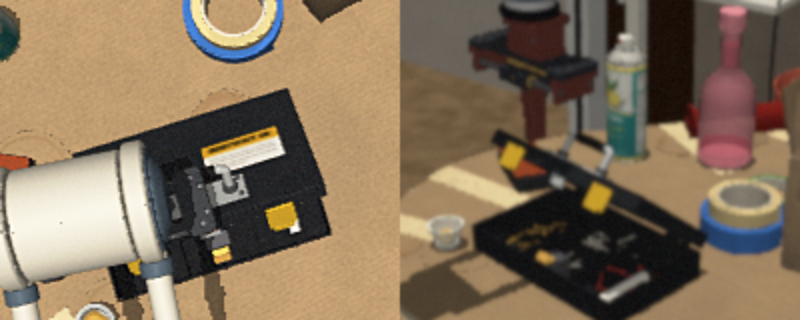

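The lid is already falling by itself, at about 0.6 rad in the right crop. I move up, turn the jaws to grip across the handle bar, and open them halfway.

Request:
apply_moves(
  steps=[
    [[0,0,0.1],0,0],
    [[0,0,0.2],0,0],
    [[0,0,0.25],-0.04,0],
    [[0,-0.1,0.25],-0.08,0],
    [[0,-0.2,0.25],-0.12,0],
    [[-0.01,-0.3,0.25],-0.16,0],
    [[-0.02,-0.33,0.25],-0.2,0],
    [[-0.03,-0.33,0.25],-0.24,0],
  ],
)

```text
clock: 16.7
eef_pos: [0.437, 0.0549, 0.2289]
tool_rot: [2.646, 1.693, -0.0]
ft_force: [0.0, -0.5, 0.4]
gripper_width: 0.0444
```

Request:
apply_moves(
  steps=[
    [[0,0,0],-0.04,0],
    [[0,0,0],-0.08,0],
    [[0,0,0],-0.12,0],
    [[0,0,0],-0.16,0],
    [[0,0,0],-0.2,0],
    [[0,0,0],-0.24,0],
    [[0,0,0],-0.261,0],
    [[0,0,0],-0.261,0],
  ],
)

```text
clock: 17.5
eef_pos: [0.437, 0.0561, 0.2288]
tool_rot: [-3.1, -0.509, 0.0]
ft_force: [0.1, -0.0, 0.1]
gripper_width: 0.0439
```

```bash
python3 look.py h top scene| tail -1; python3 -c "
import cv2
a=cv2.imread('pics/h_top.png')[190:350,180:380];b=cv2.imread('pics/h_scene.png')[140:300,180:380]
import numpy as np
cv2.imwrite('pics/h2.png',cv2.resize(np.hstack([a,b]),None,fx=2,fy=2))"
```

```text
{'clock': 17.6, 'joints': [0.0506, -0.3372, 1.6136, 0.0, 1.8654, -0.2772], 'qd': [0.0008, -0.0028, 0.0025, -0.0008, -0.0017, 0.0018], 'effort': [-0.0005, -26.0301, -40.4565, 0.0633, 0.0335, 0.0849], 'eef_pos': [0.437, 0.0562, 0.2288], 'tool_rot': [-3.0995, -0.5125, 0.0002], 'ft_force': [0.1378, -0.7209, 0.3757], 'moment': [-0.07, 0.0972, 0.0347], 'gripper_width': 0.0436} 0.0187
```

View pics/h2.png

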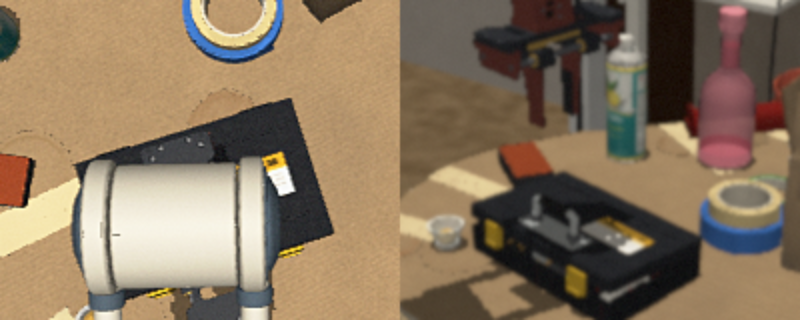

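The lid is down and looks nearly shut. A white streak shows at (625,295), so I check that and the handle's position.

Run:
```python
from case import *
im=cv2.imread('pics/h_scene.png');a=cv2.imread('pics/a_scene.png')
f=lambda i:cv2.resize(i[220:305,210:345],None,fx=5.8,fy=3.5*1.66/1.0,interpolation=2)[:,:]
cv2.imwrite('pics/h3.png',cv2.resize(np.vstack([im[220:302,210:345],a[220:302,210:345]]),None,fx=3.6,fy=3.6,interpolation=2))
P=cloud('scene',np.load('pics/h_scene.npy'));q=np.stack([(P[...,:2]-O)@xd,(P[...,:2]-O)@yd,P[...,2]],-1)
m=(abs(q[...,1])<.13)&(abs(q[...,0])<.085)&(q[...,2]>.055)&(q[...,2]<.085)&(abs(q[...,1])>.045)
Q=q[m];A=np.c_[Q[:,0],np.ones(len(Q))];r=np.linalg.lstsq(A,Q[:,2],rcond=None)[0];print('lid plane',r,m.sum())
m=(q[...,2]>.09)&(q[...,2]<.13)&(abs(q[...,1])<.05)&(q[...,0]>-.09)&(q[...,0]<0)
Q=q[m];print('handle pts',len(Q),Q.min(0),Q.max(0),np.median(Q,0))
print('handle', loc2w([np.median(Q[:,0]),0,.108]))
```

```text
lid plane [-0.0484201   0.06802766] 1953
handle pts 153 [-0.05822641 -0.04047938  0.09106505] [-0.04414734  0.04301635  0.11659354] [-0.05365864 -0.00581693  0.10934574]
handle [[0.43042689 0.05522486 0.108     ]]
```

View pics/h3.png

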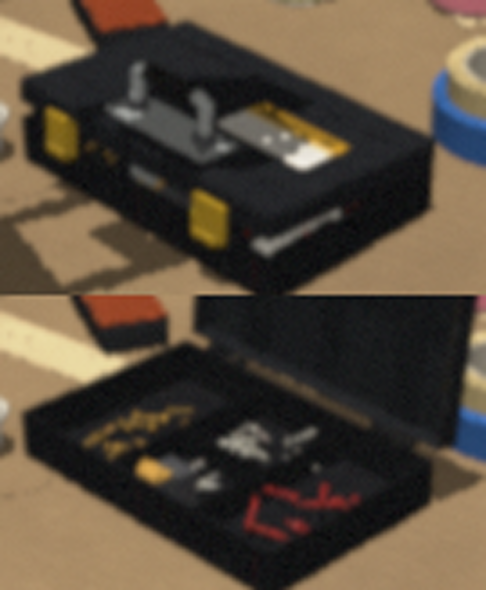

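The streak is the pen (with some red screws) seen through the wedge gap; the lid reads about 0.05 rad, so it is down but not caught. I go down on the handle bar and grip it.

Request:
apply_moves(
  steps=[
    [[-0.01,0,-0.1],0,0],
    [[-0.01,0,-0.2],0,0],
    [[-0.01,0,-0.3],0,0],
    [[-0.01,0,-0.4],0,0],
    [[-0.01,0,-0.5],0,0],
    [[-0.01,0,-0.56],0,0],
    [[-0.01,0,-0.56],0,0],
    [[-0.01,0,-0.56],0,1],
  ],
  newtons=50,
)

```text
clock: 18.4
eef_pos: [0.4347, 0.0562, 0.0896]
tool_rot: [3.1, 0.51, 0.001]
ft_force: [0.8, 0.2, 0.2]
gripper_width: 0.0388
```

Request:
apply_moves(
  steps=[
    [[0,0,0],0,1],
    [[0,0,0],0,1],
    [[0,0,0],0,1],
    [[0,0,0],0,1],
    [[0,0,0],0,1],
    [[0,0,0],0,1],
    [[0,0,0],0,1],
    [[0,0,0],0,1],
  ],
)

```text
clock: 19.2
eef_pos: [0.4352, 0.0563, 0.0894]
tool_rot: [3.1, 0.51, 0.004]
ft_force: [5.0, 2.1, 0.4]
gripper_width: 0.013
```

Gripped, with the opening at 13 mm. Now I press down in small steps.

Request:
apply_moves(
  steps=[
    [[0,0,-0.006],0,1],
    [[0,0,-0.012],0,1],
    [[0,0,-0.018],0,1],
    [[0,0,-0.022],0,1],
    [[0,0,-0.026],0,1],
    [[0,0,-0.03],0,1],
    [[0,0,-0.03],0,1],
    [[0,0,-0.03],0,1],
  ],
)

```text
clock: 20.0
eef_pos: [0.4319, 0.0552, 0.0805]
tool_rot: [3.099, 0.509, -0.011]
ft_force: [-10.0, -3.5, 4.6]
gripper_width: 0.0129
```

Request:
apply_moves(
  steps=[
    [[0,0,-0.004],0,1],
    [[0,0,-0.008],0,1],
    [[0,0,-0.01],0,1],
    [[0,0,-0.012],0,1],
    [[0,0,-0.012],0,1],
    [[0,0,-0.012],0,1],
    [[0,0,-0.012],0,1],
    [[0,0,-0.012],0,1],
  ],
)

```text
clock: 20.8
eef_pos: [0.4321, 0.0552, 0.0799]
tool_rot: [3.099, 0.509, -0.009]
ft_force: [-14.8, -4.4, 16.9]
gripper_width: 0.0127
```

Fz is 17 N and z has stopped, so the lid is bottomed. I relieve the sideways load and press slightly more before tugging.

Request:
apply_moves(
  steps=[
    [[-0.006,-0.002,-0.002],0,1],
    [[-0.012,-0.004,-0.004],0,1],
    [[-0.012,-0.004,-0.006],0,1],
    [[-0.012,-0.004,-0.006],0,1],
    [[-0.012,-0.004,-0.006],0,1],
    [[-0.012,-0.004,0],0,1],
    [[-0.012,-0.004,0.006],0,1],
    [[-0.012,-0.004,0.012],0,1],
  ],
)

```text
clock: 21.6
eef_pos: [0.4317, 0.0551, 0.081]
tool_rot: [3.1, 0.509, 0.001]
ft_force: [4.4, -0.3, -2.8]
gripper_width: 0.0128
```

Request:
apply_moves(
  steps=[
    [[0,0,0.004],0,1],
    [[0,0,0.008],0,1],
    [[0,0,0.012],0,1],
    [[0,0,0.016],0,1],
    [[0,0,0.02],0,1],
    [[0,0,0.02],0,1],
    [[0,0,0.02],0,1],
    [[0,0,0.02],0,1],
  ],
)

```text
clock: 22.4
eef_pos: [0.4321, 0.0553, 0.0852]
tool_rot: [-3.1, -0.509, -0.002]
ft_force: [9.2, 0.3, -5.6]
gripper_width: 0.0125
```

Request:
apply_moves(
  steps=[
    [[0,0,0.004],0,1],
    [[0,0,0.008],0,1],
    [[0,0,0.012],0,1],
    [[0,0,0.012],0,1],
    [[0,0,0.012],0,1],
    [[0,0,0.012],0,1],
    [[0,0,0.012],0,1],
    [[0,0,0.012],0,1],
  ],
)

```text
clock: 23.2
eef_pos: [0.4321, 0.0553, 0.0875]
tool_rot: [-3.1, -0.509, -0.001]
ft_force: [11.1, 0.5, -8.5]
gripper_width: 0.0129
```

```bash
python3 look.py i scene| tail -1
python3 - <<'E'
from case import *
im=cv2.imread('pics/i_scene.png')
cv2.imwrite('pics/i3.png',cv2.resize(im[180:302,200:345],None,fx=4,fy=4,interpolation=2))
P=cloud('scene',np.load('pics/i_scene.npy'));q=np.stack([(P[...,:2]-O)@xd,(P[...,:2]-O)@yd,P[...,2]],-1)
m=(abs(q[...,1])<.13)&(abs(q[...,0])<.085)&(q[...,2]>.055)&(q[...,2]<.085)&(abs(q[...,1])>.045)
Q=q[m];A=np.c_[Q[:,0],np.ones(len(Q))];r=np.linalg.lstsq(A,Q[:,2],rcond=None)[0];print('lid plane',r,m.sum())
E
```

```text
{'clock': 23.25, 'joints': [0.0489, -0.3521, 1.8751, 0.0005, 1.6178, -0.2769], 'qd': [0.001, 0.0008, -0.0007, -0.0001, 0.0019, -0.0016], 'effort': [0.0543, -28.9752, -41.4828, -0.1627, 3.7966, 0.0667], 'eef_pos': [0.4321, 0.0554, 0.0875], 'tool_rot': [-3.0996, -0.5095, -0.0014], 'ft_force': [10.3526, 1.4749, -9.0523], 'moment': [0.2172, -1.9685, 0.0798], 'gripper_width': 0.0126} 0.0187
lid plane [-0.00628456  0.06347567] 1756
```

View pics/i3.png

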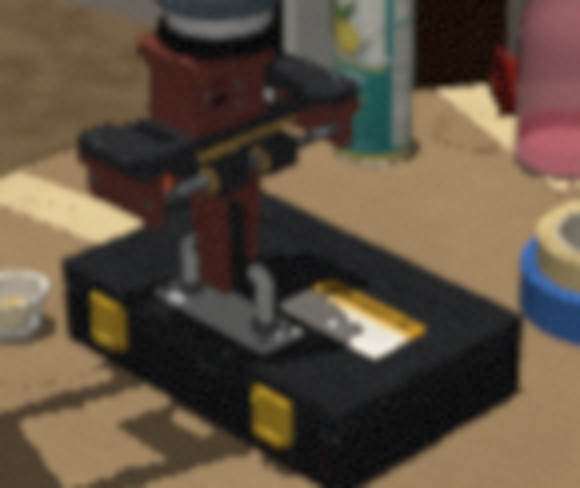

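The gap is gone and the lid plane reads 0.006 rad (0.048 before), with the handle up about 6 mm at 9 N, so the lid is caught. I pull slightly more, hold, then return the handle home.

Request:
apply_moves(
  steps=[
    [[0,0,0.004],0,1],
    [[0,0,0.006],0,1],
    [[0,0,0.006],0,1],
    [[0,0,0.006],0,1],
    [[0,0,0.006],0,1],
    [[0,0,0.006],0,1],
    [[0,0,0.006],0,1],
    [[0,0,0.006],0,1],
  ],
)

```text
clock: 24.05
eef_pos: [0.4321, 0.0554, 0.0887]
tool_rot: [-3.1, -0.51, -0.001]
ft_force: [11.1, 0.6, -11.7]
gripper_width: 0.0129
```

Request:
apply_moves(
  steps=[
    [[0,0,-0.008],0,1],
    [[0,0,-0.016],0,1],
    [[0,0,-0.024],0,1],
    [[0,0,-0.032],0,1],
    [[0,0,-0.036],0,1],
    [[0,0,-0.036],0,1],
    [[0,0,-0.036],0,1],
    [[0,0,-0.036],0,1],
  ],
)

```text
clock: 24.85
eef_pos: [0.4318, 0.0552, 0.0815]
tool_rot: [-3.1, -0.509, -0.001]
ft_force: [4.5, -0.3, -1.0]
gripper_width: 0.0128
```

Fz reached -11.7 N, which is about 6–7 mm of stretch, and the handle is now about home. I open and rise.

Request:
apply_moves(
  steps=[
    [[0,0,0],0,0],
    [[0,0,0],0,0],
    [[0,0,0],0,0],
    [[0,0,0],0,0],
    [[0,0,0],0,0],
    [[0,0,0],0,0],
    [[0,0,0],0,0],
    [[0,0,0],0,0],
  ],
)

```text
clock: 25.65
eef_pos: [0.4314, 0.0552, 0.0819]
tool_rot: [-3.1, -0.509, -0.0]
ft_force: [0.4, 0.5, 0.3]
gripper_width: 0.044
```

Request:
apply_moves(
  steps=[
    [[0,0,0.06],0,0],
    [[0,0,0.14],0,0],
    [[0,0,0.24],0,0],
    [[0,0,0.36],0,0],
    [[0,0,0.48],0,0],
    [[0,0,0.6],0,0],
    [[0,0,0.68],0,0],
    [[0,0,0.7],0,0],
  ],
)

```text
clock: 26.45
eef_pos: [0.4321, 0.0552, 0.2609]
tool_rot: [3.099, 0.509, 0.009]
ft_force: [-0.6, -0.0, -0.0]
gripper_width: 0.0439
```

```bash
python3 look.py j scene top| tail -1
python3 - <<'E'
from case import *
im=cv2.imread('pics/j_scene.png')
cv2.imwrite('pics/j3.png',cv2.resize(im[160:302,200:345],None,fx=4,fy=4,interpolation=2))
for f in 'hj':
  P=cloud('scene',np.load(f'pics/{f}_scene.npy'));q=np.stack([(P[...,:2]-O)@xd,(P[...,:2]-O)@yd,P[...,2]],-1)
  m=(abs(q[...,1])<.13)&(abs(q[...,0])<.085)&(q[...,2]>.055)&(q[...,2]<.085)&(abs(q[...,1])>.045)
  Q=q[m];A=np.c_[Q[:,0],np.ones(len(Q))];r=np.linalg.lstsq(A,Q[:,2],rcond=None)[0];print('lid plane',r,m.sum())
  m=(q[...,2]>.08)&(q[...,2]<.13)&(abs(q[...,1])<.05)&(q[...,0]>-.09)&(q[...,0]<0)
  print(np.percentile(q[m][:,2],[50,90,98]))
E
```

```text
{'clock': 26.55, 'joints': [0.0489, -0.342, 1.5651, 0.0, 1.9164, -0.2769], 'qd': [0.0008, 0.0098, 0.0512, 0.0009, -0.0161, -0.0], 'effort': [0.0061, -26.28, -41.414, 0.0641, 0.1561, -0.0], 'eef_pos': [0.4317, 0.0552, 0.2581], 'tool_rot': [3.0998, 0.5094, 0.0033], 'ft_force': [-0.0853, -0.2772, -0.3769], 'moment': [-0.0352, 0.0377, -0.0143], 'gripper_width': 0.0439} 0.0187
lid plane [-0.0484201   0.06802766] 1953
[0.10608508 0.11382304 0.11565249]
lid plane [0.0026252  0.06259389] 2016
[0.09964708 0.10489768 0.10701441]
```

View pics/j3.png

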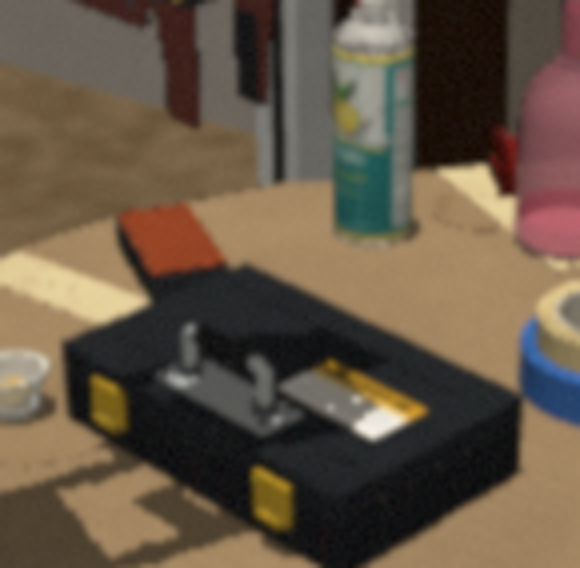

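The lid is shut with its plane reading about 0 rad, the handle top is home at about 0.105 m, and the can and block look undisturbed. Handing in.

```bash
python3 -c "
from cell import ticket
print(ticket.finish_job())"
```

```text
the job is handed in; nothing more can be done
None
```

The pen is flat in the right side compartment, and the tool case is shut and caught. I handed the job in at about 26.6 s; no verdict was reported.

- **Pen:** My first grasp missed because I lifted before the slow fingers had closed. The pen had not moved, and the second try worked. A picture before closing showed it lying flat in the right bay.
- **Lid:** I pushed it down from behind on its left half, because a tall box blocks the right side. It came to rest uncaught at about 0.05 rad.
- **Catch and tug:** I pressed the handle with about 17 N, then slightly harder. The first tug held: upward force reached about 11.7 N, which is 6–7 mm of stretch. A picture taken at 9 N showed the lid still shut at about 0.006 rad.
- **Last checks:** After letting go, the lid read about 0.003 rad. The handle top was at 0.105–0.107 m, against 0.105 m when home. The gripper was clear of everything, and the sanding block and spray can looked undisturbed.

The handle stretch and lid angle are worked out from force, gripper height and camera depth. The pen could not be seen again once the lid was shut.

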